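# Dock a board carrier and hold the programming jig's tensioner arm past its click

## Task

Get the round board with the green face programmed: push its carrier along the bench, without lifting it, into the jig's yellow-ringed bay until it sits against the two stop pins. Then push the jig's sprung tensioner arm back past its ratchet click until its orange roller stands over the green band, and keep it pressed there: it springs back when let go, so finish while still holding it. Leave the empty grey-faced carrier and the other things on the bench where they are.

Things in the scene. Friction and masses are not known exactly. Their poses are not given: they have to be found in the camera images.
- carrier: Carrier to dock: round black puck, 90 mm diameter, 24 mm tall, about 0.25 kg, loose on the bench, with a round green circuit board with a ring of yellow LEDs on top (28 mm tall overall). Origin at the centre of its underside, z up; yaw does not matter. Push it by its side.
- spare: The empty spare carrier, to be left alone: same 90 mm by 24 mm black puck with a plain grey face. Origin at the centre of its underside. It and the green one may be in either of the two places.
- bay (a point): Centre of the jig's bay at bench level: flat yellow ring, 104 mm across, no step. Axes as the jig's. Two steel stop pins, 14 mm thick, 34 mm tall, stand 52 mm from it at 35 deg either side of +x; a carrier centred here touches both. A 30 mm tall stop block begins 50 mm along +x. Open towards -x: can be entered in a straight line up to about 55 deg either side of +x.
- tensioner (a joint): Angle of the blue tensioner arm, rad: 0 at rest (sprung towards the robot), grows as the roller is pushed away from the robot; hard stop at 0.70. Push at the roller: about 5 N at 0, 11 N at 0.6; the ratchet tooth adds up to 2 N from 0.28, clicks at 0.38, is clear by 0.47. Green band: 0.50 to 0.70. Nothing latches: let go, it springs back.
- roller (a point): Middle of the orange idler roller on the arm's free end: upright cylinder, 24 mm diameter, 37 to 89 mm above the bench (this point 63 mm; 10 mm pin to 92 mm). The arm's bar lies below it, 25 to 35 mm up. It moves on a 110 mm arc about the pivot, clockwise from above, 77 mm in all. Axes turn with the arm: y from pivot to roller, +x the way to push.
- jig: The fixed programming jig. Origin at bench level, 10 mm (in y) from the pivot; x points away from the robot, y left, z up. In its frame the bay is at (-20, -130) mm, the pivot at (0, 10); 12 mm thick base plate from x -30 to 75, y -50 to 40, and x -60 to 75, y 40 to 180; white electronics box, 50 mm tall, x 85 to 140, y -195 to 35.
- pivot (a point): The tensioner arm's pivot, 30 mm above the bench; the upright pin's head stands to 62 mm. Axes as the jig's: x back, y left, z up.
- flux: Small jar, 34 mm in diameter, 50 mm tall, loose, to be left alone. Origin at the centre of its underside.
- spool: Empty blue spool standing on end, 64 mm in diameter, 50 mm tall, loose, to be left alone. Origin at the centre of its underside.
- driver: Red-handled screwdriver lying on the bench, loose, to be left alone.
- flask: White drinking flask with red cap, 68 mm in diameter, 210 mm tall, loose, to be left alone. Origin at the centre of its underside.
- mouse: Black round mouse, 62 mm across, 34 mm tall, loose, to be left alone. Origin at the centre of its underside.
- tray: Blue divided parts tray, 120 by 160 by 35 mm, loose, to be left alone. Origin at the centre of its underside.
Mind the look-alikes: they are no part of the job. What is shaped like the carrier but pink is not meant.

How it is judged:
By the outcome, as a careful person would: the job done as asked, in the order asked, and still so for the second after the job is handed in, while the arm keeps its last pose, push and grip.
It also fails if it takes over 51 s, if anything falls off the work surface, if the arm or the gripper's body presses on something with over 40 N, if the wrist force passes 120 N, or if a joint passes its speed limit or range.

## Robot

A 6-joint arm with a two-finger parallel gripper is mounted at the origin on the work surface. World frame = base frame: x ahead of the robot, y to its left, z up, the work surface at z = 0. Lengths are in mm, angles in rad, forces in N, time in s.
With the tool pointing down it reaches from about 275 to 725 mm from the base axis. Payload 5.6 kg.
Tool frame: the origin (TCP) lies between the finger pads; the fingertips stand 8 mm ahead of it and the grasp point (between the pads) lies 11 mm behind it; z points along the fingers, y is the line along which they close (so a half turn about z gives the same grasp; the last joint's range is limited). The gripper opens to 85 mm and grips with 20 to 120 N. Pads are 22 mm wide; open, the fingers measure 114 mm over their backs; the gripper's body (76 mm by 85 mm) begins 54 mm behind the grasp point. The pads swing forward as they close: fully open they stand 13 mm farther back than shut.
Start: joints at [-0.851, 0.255, 0.108, 0, -1.424, -0.285], TCP at [231.694, -498.81, 239.283] pointing down, gripper open.
Joint ranges: [-2.95, 2.95], [-1.21, 1.97], [-1.09, 1.5], [-2.87, 1.71], [-2.94, -0.07], [-3.05, 3.05]. Speed limits (rad/s): [2.57, 2.57, 3.14, 3.14, 3.14, 3.14].

## Interface

Orientations are given as a unit quaternion [x, y, z, w].
In Python, from rig import env, cams gives the robot as it stands. The module is installed in compiled form; this text tells all that it offers.
- The arm moves only by the tool drive_tool, never from a script. Its argument "targets" is a list of rows, each a list of 3 entries, a list of its own where there are three numbers: the turn, a rotation vector about the world's x, y, z in rad, then the shift along the world's x, y, z in mm, then the opening, from 0 (shut) to 1 (fully open). A call has 1 to 10 rows; each row is the pose to reach, as a shift and turn from the pose commanded when the call began; what a row does not reach only later rows make up. A row lasts 1/10 s, in which the tool goes at most 50 mm and 8.59 degrees, less where a joint would pass 70% of its speed; a pose out of reach is approached as far as the arm can. A call with a gripper value outside its range is refused whole. The fingers move at their own pace and stop on an object; "grip_force" is the grip in N (left out, the last holds). Time passes only in rows, so rows that repeat a pose let the fingers close. It gives the time, the measured TCP pose, the force, the opening and the grip force at its end, in the units of the state.
- env.observe(): the state, without advancing time (a new reading comes with each control period).
- cams.read_camera(name): name is "side" or "top" or "wrist"; returns a dict with "frame" (400x640x3 uint8, blue, green, red), "K" (3x3 intrinsics, pixels), "R" (3x3) and "t" (3): a world point X has camera coordinates R X + t; the wrist camera has in their place "T_tool_cam" (4x4, takes a point from camera to tool coordinates, whose origin is the TCP and whose axes are the flange's). Camera axes: x right, y down, z forward; pixel columns grow to the right and rows downward; lengths in mm; the calibration is good to about 2 mm. A picture is of the moment at which its call begins: read the wrist's pose just before it. There is no depth.
- env.hand_in(): hands the job in; it is judged then, once.
The state is a dict: "t": time; "joint_positions": joint angles; "qd": joint speeds; "effort": joint torques, N m; "ee_pos": TCP position; "tool_rot": TCP orientation; "wrist_force": force on the tool from outside, world axes, zero at the start; "torque": the same for the moment, N m; "grip_width": opening from 0.0 (shut) to 1.0 (fully open); "gripper_force": force on a finger pad.
Only numpy, scipy, OpenCV 4.12 (cv2) and the standard library are available. Lean on these libraries where they do the work, as an engineer would, in place of code of your own. Each camera call takes 0.05 s, during which the arm holds its last target. There are 200 camera calls.

## Working session

There is one attempt and no reset: what is moved stays moved. The work goes in short steps, Python scripts to look and compute and a tool call to move; the robot and the scene stay as the last step left them, time stands still between calls to the robot, and variables do not carry over. Pictures are saved under pics/ and viewed, at most 10 in all, crops included, and the job is handed in when it is done.

Besides the shell and the picture viewer there is one more tool, called after ">>>" as name([rows], argument=value, ...), one row to a line, values as JSON. drive_tool: Moves the arm, as the interface text tells. Its arguments: {"type":"object","properties":{"targets":{"type":"array","items":{"type":"array"}},"grip_force":{"type":"number"}},"required":["targets"]}

```bash
mkdir -p pics; cat > h.py <<'E'
import numpy as np, cv2
from rig import env, cams
def snap(n, f):
    c=cams.read_camera(n); cv2.imwrite(f'pics/{f}.png', c['frame']); np.savez(f'pics/{f}.npz', **{k:v for k,v in c.items()}); return c
def ray(c,u,v,z):
    K,R,t=c['K'],c['R'],np.asarray(c['t'])
    d=R.T@np.linalg.inv(K)@[u,v,1]; o=-R.T@t
    return (o+d*(z-o[2])/d[2]).round(1)
def proj(c,X):
    p=c['K']@(c['R']@np.asarray(X,float)+c['t']); return (p[:2]/p[2]).round(1)
E
python3 - <<'E'
from h import *
a=snap('top','top0'); b=snap('side','side0')
o=env.observe(); print(o['t'],o['ee_pos'],o['tool_rot'],o['wrist_force'])
E
```

```text
0.1 [ 231.54453046 -498.42125655  238.49139717] [-2.15678712e-01  9.76464009e-01  8.22232977e-04 -2.34876494e-04] [ 0.13246309  0.33807142 -0.87712488]
```

View pics/top0.png

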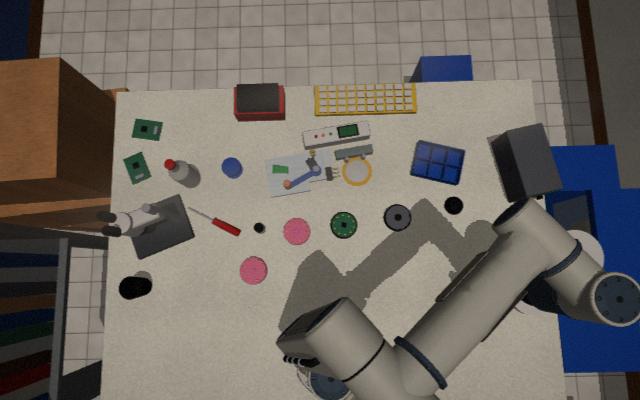

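View pics/side0.png

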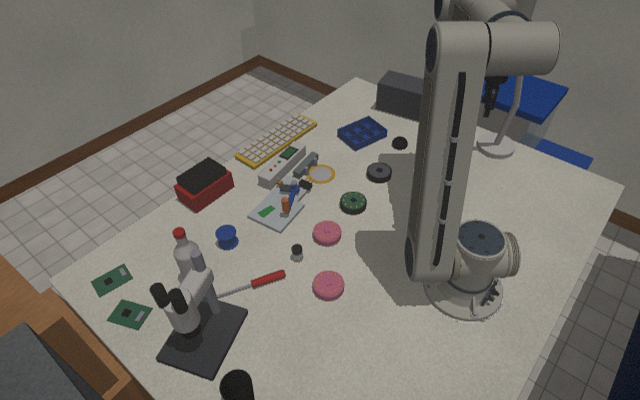

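Top view: the green-faced carrier is at (344,225). Possible look-alikes are the grey spare (397,217), pink pucks (297,231) and (254,270), and flat green boards (148,129) and (137,167). The yellow ring bay is at (357,170) and the orange roller at about (288,184). I choose (344,225) and check it in a crop.

```bash
python3 - <<'E'
from h import *
c=dict(np.load('pics/top0.npz')); s=dict(np.load('pics/side0.npz')); f=c['frame']
print(proj(c,[0,0,0]))
hsv=cv2.cvtColor(f,cv2.COLOR_BGR2HSV)
def blob(m,box):
    x0,y0,x1,y1=box; k=np.zeros(m.shape,np.uint8); k[y0:y1,x0:x1]=m[y0:y1,x0:x1]
    n,l,st,ce=cv2.connectedComponentsWithStats(k); i=1+np.argmax(st[1:,4]); return ce[i],st[i]
ring=((hsv[...,0]>15)&(hsv[...,0]<32)&(hsv[...,1]>110)&(hsv[...,2]>100)).astype(np.uint8)
e,st=blob(ring,(335,150,380,190)); u=st[0]+st[2]/2-.5;v=st[1]+st[3]/2-.5
print('ring',st,ray(c,u,v,0))
dark=(f.max(2)<95).astype(np.uint8)
for nm,box in (('green',(325,205,362,245)),('grey',(380,200,414,234))):
    gm=dark.copy()
    if nm=='green': gm|=((hsv[...,1]>70)).astype(np.uint8)
    e,st=blob(gm,box);u=st[0]+st[2]/2-.5;v=st[1]+st[3]/2-.5
    print(nm,st,ray(c,u,v,20))
ora=((hsv[...,0]<14)&(hsv[...,1]>130)&(hsv[...,2]>110)).astype(np.uint8)
e,st=blob(ora,(278,172,300,195));print('roller',e,st,ray(c,*e,85))
for nm,z,p in (('pink',20,(297,231)),('flux',45,(259,228)),('tray',30,(437,162)),('spool',50,(232,168)),('drv',10,(240,233)),('mouse',30,(454,205)),('flask',200,(170,164))): print(nm,ray(c,*p,z))
A=cv2.resize(f[115:255,260:420],None,fx=5,fy=5,interpolation=cv2.INTER_CUBIC)[:600]
cv2.imwrite('pics/crop.png',A[:, :800])
E
```

```text
[329.1 359.5]
ring [342 157  30  29 260] [ 625.  -112.8    0. ]
green [330 212  27  27 573] [435.6 -58.6  20. ]
grey [383 204  29  28 616] [ 456.4 -240.9   20. ]
roller [286.54166667 183.29166667] [284 180   6   7  24] [570.2 124.1  85. ]
pink [419.2  96.5  20. ]
flux [430.1 220.7  45. ]
tray [ 641.9 -384.7   30. ]
spool [635.1 311.   50. ]
drv [418.1 290.8  10. ]
mouse [ 492.6 -431.3   30. ]
flask [614.9 464.8 200. ]
```

View pics/crop.png

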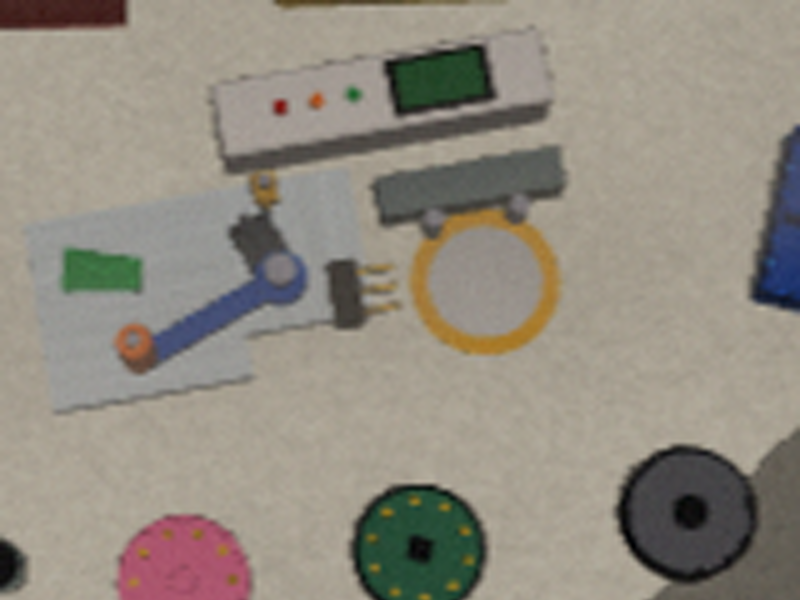

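Crop shows the green carrier with its LED ring at (418,548), the grey spare at (688,512) and the bay ring at (485,282). The two pins are at (433,222) and (517,208), the pivot at (280,268), and the roller top at (133,340). The choice is confirmed. Next, the jig frame.

```bash
python3 - <<'E'
from h import *
c=dict(np.load('pics/top0.npz'))
P=lambda X,Y,z: ray(c,260+X/5-.4,115+Y/5-.4,z)
pv=P(280,268,62); ro=P(132,339,92); p1=P(433,216,34); p2=P(517,204,34)
bay=np.array([625,-112.8,0])
print('pivot',pv,'roller',ro,'pins',p1,p2, 'dist',np.hypot(*(pv-ro)[:2]))
d=(pv-bay)[:2]; y1=np.arctan2(d[1],d[0])-np.arctan2(140,20)
m=(p1+p2)/2-bay; print('yaw',np.degrees(y1),np.degrees(np.arctan2(m[1],m[0])),np.hypot(*m[:2]))
b=P(225,152,50)-P(542,96,50);print(b)  # box front edge is lower; top front edge approx
q=P(55,412,0)-P(250,378,0); print('plate yaw',np.degrees(np.arctan2(-q[0],q[1])))
r=(ro-pv)[:2]; a0=np.degrees(np.arctan2(r[1],r[0])); print('arm dir deg',a0)
pv2=bay[:2]+np.array([[np.cos(.157),-np.sin(.157)],[np.sin(.157),np.cos(.157)]])@[20,140]; print('pivot from bay',pv2)
for th in(0,.3,.6): 
    a=np.radians(a0)-th; print(th,(pv[:2]+110*np.array([np.cos(a),np.sin(a)])).round(1))
from scipy.spatial.transform import Rotation as Ro
print(Ro.from_quat(env.observe()['tool_rot']).as_matrix().round(2))
E
```

```text
pivot [623.7  28.5  62. ] roller [571.7 125.2  92. ] pins [664.1 -76.4  34. ] [ 670.9 -134.    34. ] dist 109.79476308094117
yaw 8.657224872825486 10.138668995391269 43.17418209995413
[-33.2 216.4   0. ]
plate yaw 8.568008275193952
arm dir deg 118.26894637962442
pivot from bay [622.86420218  28.60522751]
0 [571.6 125.4]
0.3 [602.6 136.4]
0.6 [635.4 137.9]
[[-0.91 -0.42 -0.  ]
 [-0.42  0.91  0.  ]
 [ 0.    0.   -1.  ]]
```

>>> drive_tool([
  [[0, 0, -0.1], [12, 45, -5], 0.7],
  [[0, 0, -0.2], [25, 90, -10], 0.7],
  [[0, 0, -0.3], [38, 135, -20], 0.7],
  [[0, 0, -0.4], [51, 180, -30], 0.7],
  [[0, 0, -0.435], [64, 225, -50], 0.7],
  [[0, 0, -0.435], [77, 270, -70], 0.7],
  [[0, 0, -0.435], [90, 315, -90], 0.7],
  [[0, 0, -0.435], [103, 360, -110], 0.7],
  [[0, 0, -0.435], [116, 405, -125], 0.7],
  [[0, 0, -0.435], [128, 440, -140], 0.7],
], grip_force=40)

```text
t: 1.1
ee_pos: [359.5, -56.7, 98.7]
tool_rot: [-0.0, 1.0, 0.0, 0.0]
wrist_force: [1.1, -0.7, 0.1]
grip_width: 0.696
gripper_force: 0.0
```

>>> drive_tool([
  [[0, 0, 0], [0, 0, -30], 0.7],
  [[0, 0, 0], [0, 0, -60], 0.7],
  [[0, 0, 0], [0, 0, -75], 0.7],
  [[0, 0, 0], [0, 0, -80], 0.7],
  [[0, 0, 0], [0, 0, -84], 0.7],
  [[0, 0, 0], [0, 0, -84], 0.7],
])

```text
t: 1.7
ee_pos: [359.9, -58.9, 15.5]
tool_rot: [0.0, 1.0, 0.0, 0.0]
wrist_force: [-0.7, -0.7, 1.7]
grip_width: 0.701
gripper_force: 0.0
```

```bash
python3 - <<'E'
from h import *
o=env.observe(); print(o['t'],o['ee_pos'],o['tool_rot'],o['wrist_force'],o['grip_width'])
snap('wrist','w1')
c=snap('side','s1'); print(proj(c,[436,-59,20]))
E
```

```text
1.7 [359.93409023 -58.85648951  15.50908811] [2.09452772e-04 9.99999961e-01 2.50052676e-05 1.84956410e-04] [-0.66649138 -0.71269551  1.6987363 ] 0.7012499267265586
[354.3 201.1]
```

View pics/w1.png

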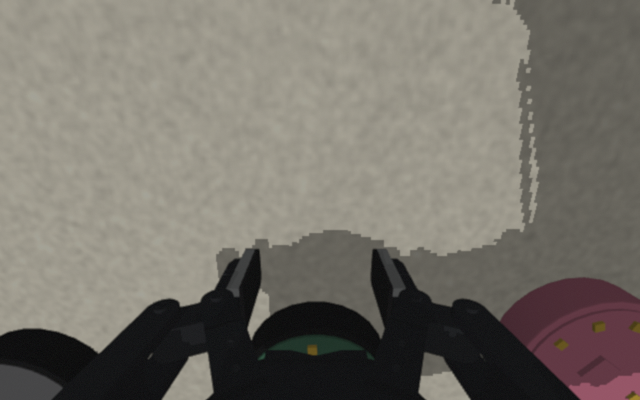

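The wrist view shows the carrier centred at (317,340) between the fingers at (245,275) and (385,275), with the grey spare and pink puck clear to the sides. I push in the cradle.

>>> drive_tool([
  [[0, 0, 0], [20, 0, 0], 0.7],
  [[0, 0, 0], [28, 0, 0], 0.7],
  [[0, 0, 0], [34, 0, 0], 0.7],
  [[0, 0, 0], [40, 0, 0], 0.7],
  [[0, 0, 0], [46, 0, 0], 0.7],
  [[0, 0, 0], [52, -1, 0], 0.7],
  [[0, 0, 0], [58, -3, 0], 0.7],
  [[0, 0, 0], [65, -6, 0], 0.7],
  [[0, 0, 0], [73, -9, 0], 0.7],
  [[0, 0, 0], [81, -13, 0], 0.7],
])

```text
t: 2.8
ee_pos: [440.6, -72.0, 15.2]
tool_rot: [0.0, 1.0, 0.0, -0.0]
wrist_force: [-1.5, 1.4, 1.0]
grip_width: 0.7
gripper_force: 2.5
```

>>> drive_tool([
  [[0, 0, 0], [10, -5, 0], 0.7],
  [[0, 0, 0], [20, -10, 0], 0.7],
  [[0, 0, 0], [30, -15, 0], 0.7],
  [[0, 0, 0], [40, -20, 0], 0.7],
  [[0, 0, 0], [50, -25, 0], 0.7],
  [[0, 0, 0], [60, -30, 0], 0.7],
  [[0, 0, 0], [70, -35, 0], 0.7],
  [[0, 0, 0], [80, -40, 0], 0.7],
  [[0, 0, 0], [86, -43, 0], 0.7],
  [[0, 0, 0], [90, -45, 0], 0.7],
])

```text
t: 3.8
ee_pos: [531.2, -117.1, 15.2]
tool_rot: [0.0, 1.0, 0.0, -0.0]
wrist_force: [-2.5, 0.9, 1.1]
grip_width: 0.701
gripper_force: 2.4
```

```bash
python3 - <<'E'
from h import *
o=env.observe(); print(o['t'],o['ee_pos'],o['wrist_force'],o['grip_width'])
t=snap('top','t2'); c=snap('side','s2')
A=cv2.resize(t['frame'][130:240,270:430],(640,440)); B=cv2.resize(c['frame'][110:240,240:440],(640,416))
cv2.imwrite('pics/c2.png',cv2.resize(np.vstack([A,B]),None,fx=.7,fy=.7))
E
```

```text
3.8 [ 531.19514091 -117.13021339   15.17599706] [-2.52221456  0.87401225  1.13228517] 0.7010734450605849
```

View pics/c2.png

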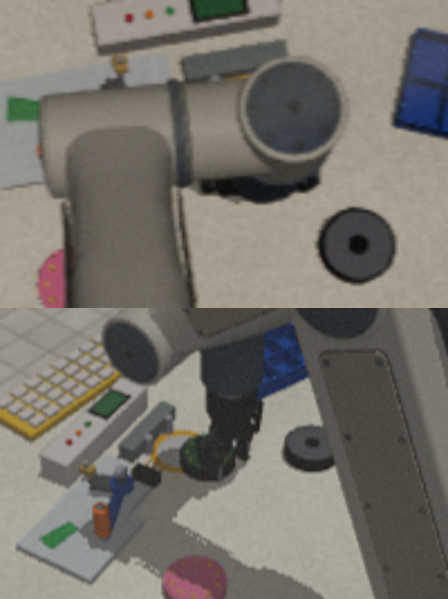

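The side crop shows the carrier held in the fingers at (205,458), right before the yellow ring at (175,450), with the spare undisturbed. Final push now.

>>> drive_tool([
  [[0, 0, 0], [8, 1, 0], 0.7],
  [[0, 0, 0], [16, 1, 0], 0.7],
  [[0, 0, 0], [24, 2, 0], 0.7],
  [[0, 0, 0], [31, 3, 0], 0.7],
  [[0, 0, 0], [37, 3, 0], 0.7],
  [[0, 0, 0], [41, 4, 0], 0.7],
  [[0, 0, 0], [43, 4, 0], 0.7],
  [[0, 0, 0], [43, 4, 0], 0.7],
])

```text
t: 4.7
ee_pos: [574.1, -112.7, 15.3]
tool_rot: [0.0, 1.0, 0.0, 0.0]
wrist_force: [-2.5, -0.0, -0.4]
grip_width: 0.702
gripper_force: 0.9
```

>>> drive_tool([
  [[0, 0, 0], [1, 0, 0], 0.7],
  [[0, 0, 0], [2, 0, 0], 0.7],
  [[0, 0, 0], [3, 0, 0], 0.7],
  [[0, 0, 0], [3, 0, 0], 0.7],
])

```text
t: 5.1
ee_pos: [576.8, -112.8, 15.3]
tool_rot: [0.0, 1.0, 0.0, 0.0]
wrist_force: [-2.2, -0.2, 0.7]
grip_width: 0.701
gripper_force: 1.2
```

>>> drive_tool([
  [[0, 0, 0], [1, 0, 0], 0.7],
  [[0, 0, 0], [2, 0, 0], 0.7],
  [[0, 0, 0], [3, 0, 0], 0.7],
  [[0, 0, 0], [3, 0, 0], 0.7],
])

```text
t: 5.5
ee_pos: [579.9, -112.8, 15.3]
tool_rot: [0.0, 1.0, -0.0, 0.0]
wrist_force: [-2.5, 0.0, 1.6]
grip_width: 0.702
gripper_force: 1.2
```

>>> drive_tool([
  [[0, 0, 0], [1, 0, 0], 0.7],
  [[0, 0, 0], [2, 0, 0], 0.7],
  [[0, 0, 0], [2, 0, 0], 0.7],
])

```text
t: 5.8
ee_pos: [581.9, -112.8, 15.3]
tool_rot: [0.0, 1.0, -0.0, 0.0]
wrist_force: [-2.3, -0.3, -0.2]
grip_width: 0.695
gripper_force: 1.2
```

>>> drive_tool([
  [[0, 0, 0], [1, 0, 0], 0.7],
  [[0, 0, 0], [2, 0, 0], 0.7],
  [[0, 0, 0], [3, 0, 0], 0.7],
  [[0, 0, 0], [3, 0, 0], 0.7],
])

```text
t: 6.2
ee_pos: [582.8, -112.9, 15.0]
tool_rot: [0.0, 1.0, -0.0, -0.002]
wrist_force: [-8.5, 0.1, 4.7]
grip_width: 0.703
gripper_force: 3.8
```

```bash
python3 - <<'E'
from h import *
t=snap('top','t3'); c=snap('side','s3')
cv2.imwrite('pics/c3.png',cv2.resize(c['frame'][140:220,250:370],(780,520),interpolation=cv2.INTER_CUBIC))
E
```

```text
(no output)
```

View pics/c3.png

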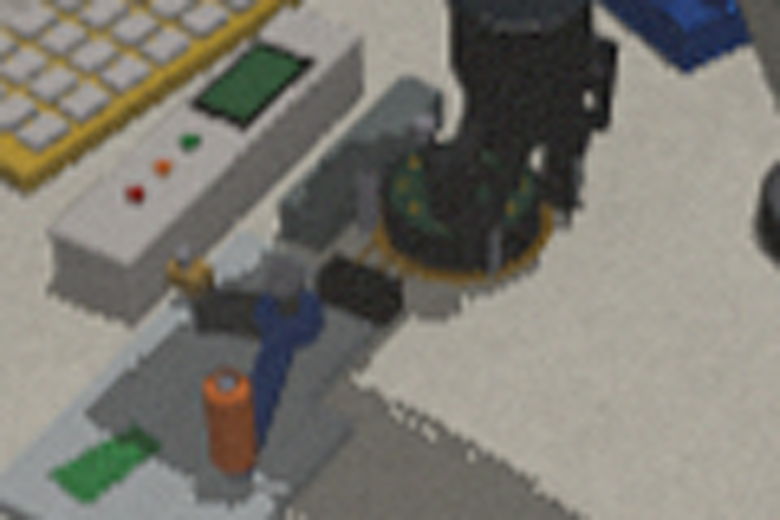

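The side crop shows the carrier at (460,230) on the yellow ring, next to the stop pin at (368,200). The force rose to 8.5 N with no side component, which fits contact with both pins. I press slightly more along the jig's x, then back off and rise.

>>> drive_tool([
  [[0, 0, 0], [1, 0, 0], 0.7],
  [[0, 0, 0], [2, 0.5, 0], 0.7],
  [[0, 0, 0], [2, 0.5, 0], 0.7],
])

```text
t: 6.6
ee_pos: [583.1, -112.8, 14.8]
tool_rot: [0.0, 1.0, -0.0, -0.004]
wrist_force: [-11.7, -0.1, 7.6]
grip_width: 0.701
gripper_force: 6.1
```

>>> drive_tool([
  [[0, 0, 0], [-4, 0, 0], 0.7],
  [[0, 0, 0], [-10, 0, 0], 0.7],
  [[0, 0, 0], [-30, 0, 0], 0.7],
  [[0, 0, 0], [-60, 0, 10], 0.7],
  [[0, 0, 0], [-90, 0, 40], 0.6],
  [[0, 0, 0], [-110, 20, 80], 0.5],
  [[0, 0, 0], [-120, 60, 110], 0.4],
  [[0, 0, 0], [-120, 105, 125], 0.3],
  [[0, 0, 0], [-120, 150, 125], 0.2],
  [[0, 0, 0], [-120, 190, 125], 0.2],
])

```text
t: 7.6
ee_pos: [467.5, 80.3, 141.9]
tool_rot: [-0.0, 1.0, 0.001, 0.002]
wrist_force: [-0.3, -0.6, 0.4]
grip_width: 0.201
gripper_force: 0.0
```

```bash
python3 - <<'E'
from h import *
t=snap('top','t4'); c=snap('side','s4')
A=cv2.resize(t['frame'][130:230,260:420],(800,500),interpolation=cv2.INTER_CUBIC)
B=cv2.resize(c['frame'][140:220,250:370],(600,400),interpolation=cv2.INTER_CUBIC)
cv2.imwrite('pics/c4.png',cv2.resize(np.hstack([A[:400],B]),(800,229)) if 0 else np.vstack([cv2.resize(A,(480,300)),cv2.resize(B,(480,300))]))
E
```

```text
(no output)
```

View pics/c4.png

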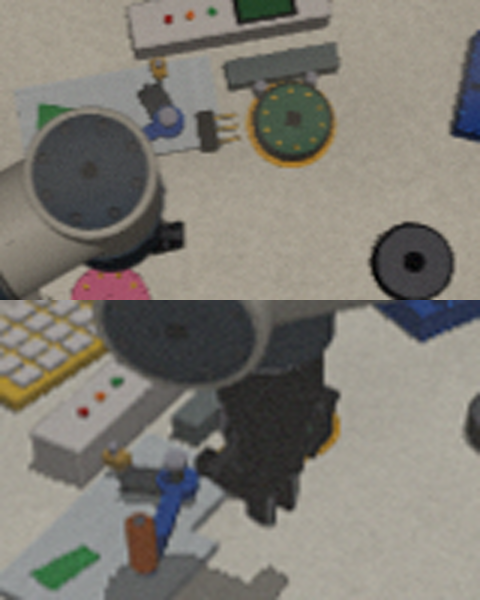

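Crops: the top view shows the green carrier at (290,120) on the ring, touching both pins at (262,88) and (310,80). The roller in the side view at (142,540) is undisturbed. I check the seating numerically and move to the roller.

```bash
python3 - <<'E'
from h import *
c=dict(np.load('pics/t4.npz')); f=c['frame']; hsv=cv2.cvtColor(f,cv2.COLOR_BGR2HSV)
m=((hsv[...,0]>35)&(hsv[...,0]<95)&(hsv[...,1]>60)).astype(np.uint8); k=np.zeros_like(m); k[153:190,338:376]=m[153:190,338:376]
x,y=np.where(k.T); (u,v),r=cv2.minEnclosingCircle(np.c_[x,y].astype(np.float32)); print(u,v,r,x.mean(),y.mean(),ray(c,u,v,28),ray(c,x.mean(),y.mean(),28))
E
```

```text
357.5 169.5 11.335884094238281 357.9878048780488 171.65853658536585 [ 623.6 -113.9   28. ] [ 616.  -115.3   28. ]
```

>>> drive_tool([
  [[0, 0, 0], [15, 25, 0], 0.2],
  [[0, 0, 0], [30, 47, -15], 0.2],
  [[0, 0, 0], [40, 47, -40], 0.2],
  [[0, 0, 0], [50, 47, -65], 0.2],
  [[0, 0, 0], [60, 47, -78], 0.2],
  [[0, 0, 0], [68, 47, -78], 0.2],
  [[0, 0, 0], [68, 47, -78], 0.2],
])

```text
t: 8.4
ee_pos: [536.2, 124.6, 62.9]
tool_rot: [0.0, 1.0, 0.0, 0.001]
wrist_force: [-0.4, 0.4, 0.5]
grip_width: 0.2
gripper_force: 0.0
```

```bash
python3 - <<'E'
from h import *
snap('wrist','w5'); c=snap('side','s5')
f=c['frame'];p=proj(c,[571,125,63]);print(p);u,v=p.astype(int)
cv2.imwrite('pics/c5.png',cv2.resize(f[v-45:v+45,u-60:u+60],(720,540),interpolation=cv2.INTER_CUBIC))
E
```

```text
[286.7 204.3]
```

View pics/c5.png

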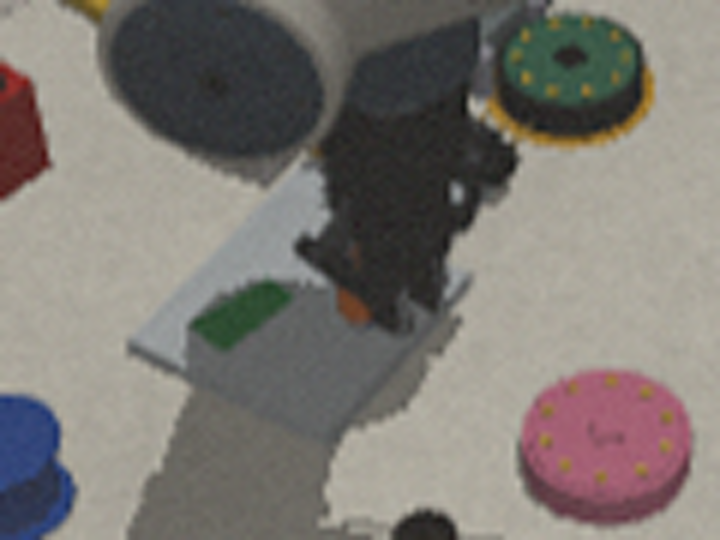

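The crop shows the fingers (390,290) just in front of the orange roller (350,300), and the carrier still on its ring at (570,80). I push along the arc.

>>> drive_tool([
  [[0, 0, 0], [8, 0, 0], 0.2],
  [[0, 0, 0], [14, 0, 0], 0.2],
  [[0, 0, 0], [19, 1, 0], 0.2],
  [[0, 0, 0], [24, 3.5, 0], 0.2],
  [[0, 0, 0], [29, 5.5, 0], 0.2],
  [[0, 0, 0], [34, 7.5, 0], 0.2],
  [[0, 0, 0], [39, 9, 0], 0.2],
  [[0, 0, 0], [44, 10.5, 0], 0.2],
  [[0, 0, 0], [49, 11.5, 0], 0.2],
  [[0, 0, 0], [49, 11.5, 0], 0.2],
])

```text
t: 9.5
ee_pos: [581.2, 136.7, 61.2]
tool_rot: [0.0, 1.0, 0.0, -0.003]
wrist_force: [-10.3, 2.2, 4.0]
grip_width: 0.202
gripper_force: 5.9
```

>>> drive_tool([
  [[0, 0, 0], [5, 0.5, 0], 0.2],
  [[0, 0, 0], [10, 1, 0], 0.2],
  [[0, 0, 0], [15, 2, 0], 0.2],
  [[0, 0, 0], [20, 2, 0], 0.2],
  [[0, 0, 0], [25, 2, 0], 0.2],
  [[0, 0, 0], [29, 2, 0], 0.2],
  [[0, 0, 0], [32, 1.5, 0], 0.2],
  [[0, 0, 0], [32, 1.5, 0], 0.2],
  [[0, 0, 0], [32, 1.5, 0], 0.2],
])

```text
t: 10.4
ee_pos: [612.0, 139.4, 60.6]
tool_rot: [0.0, 1.0, 0.001, -0.004]
wrist_force: [-11.0, 7.3, 2.0]
grip_width: 0.198
gripper_force: 8.8
```

```bash
python3 - <<'E'
from h import *
w=snap('wrist','w6'); c=snap('side','s6'); t=snap('top','t6')
f=c['frame'];u,v=280,195
A=cv2.resize(f[v-45:v+45,u-60:u+60],(600,450),interpolation=cv2.INTER_CUBIC)
cv2.imwrite('pics/c6.png',A)
E
```

```text
(no output)
```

View pics/c6.png

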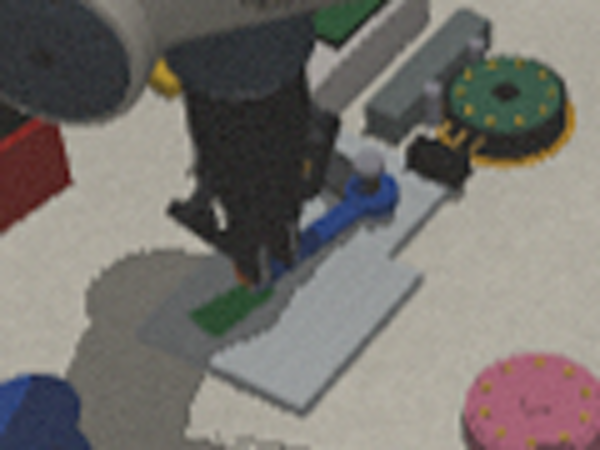

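The side crop shows the roller (242,272) behind the fingers and over the start of the green strip, with the carrier still seated at (505,100). I measure the bar angle.

```bash
cat > ang.py <<'E'
from h import *
import sys
def ang(n):
    c=dict(np.load(f'pics/{n}.npz')); hsv=cv2.cvtColor(c['frame'],cv2.COLOR_BGR2HSV)
    m=(hsv[...,0]>105)&(hsv[...,0]<130)&(hsv[...,1]>110)&(hsv[...,2]>60)
    v,u=np.where(m); P=np.array([ray(c,a,b,33)[:2] for a,b in zip(u,v)]); d=P-[623.5,28.5]; r=np.hypot(*d.T)
    s=(r>25)&(r<100)&(d[:,1]>0); a=np.degrees(np.arctan2(d[s,1],d[s,0])); return s.sum(),np.median(a),a.std(),r[s].max()
a=ang('side0'); print(a)
for n in sys.argv[1:]: b=ang(n); print(b,'theta',np.radians(a[1]-b[1]))
E
python3 ang.py s6
```

```text
(np.int64(55), np.float64(115.74562033526091), np.float64(7.625080853445713), np.float64(87.8262489236561))
(np.int64(54), np.float64(85.80213421407524), np.float64(7.170001988605373), np.float64(97.15606002715424)) theta 0.5226124223399158
```

>>> drive_tool([
  [[0, 0, 0], [2, 0.5, 0], 0.2],
  [[0, 0, 0], [4, 1, 0], 0.2],
  [[0, 0, 0], [6, 1, 0], 0.2],
  [[0, 0, 0], [6, 1, 0], 0.2],
  [[0, 0, 0], [6, 1, 0], 0.2],
])

```text
t: 11.05
ee_pos: [617.4, 139.3, 60.5]
tool_rot: [0.0, 1.0, 0.0, -0.005]
wrist_force: [-12.0, 4.0, 3.1]
grip_width: 0.203
gripper_force: 7.2
```

```bash
python3 - <<'E'
from h import *
c=snap('side','s7'); t=snap('top','t7'); f=c['frame'];u,v=275,200
A=cv2.resize(f[v-30:v+30,u-40:u+40],(600,450),interpolation=cv2.INTER_CUBIC)
cv2.imwrite('pics/c7.png',A)
o=env.observe(); print(o['t'],o['ee_pos'],o['wrist_force'])
E
python3 ang.py s7
```

```text
11.15 [617.28779999 139.28790156  60.43279864] [-13.23995864   4.2275637    2.30011039]
(np.int64(55), np.float64(115.74562033526091), np.float64(7.625080853445713), np.float64(87.8262489236561))
(np.int64(57), np.float64(84.1709729439917), np.float64(7.193645676922467), np.float64(99.4751225181452)) theta 0.551081557133886
```

View pics/c7.png

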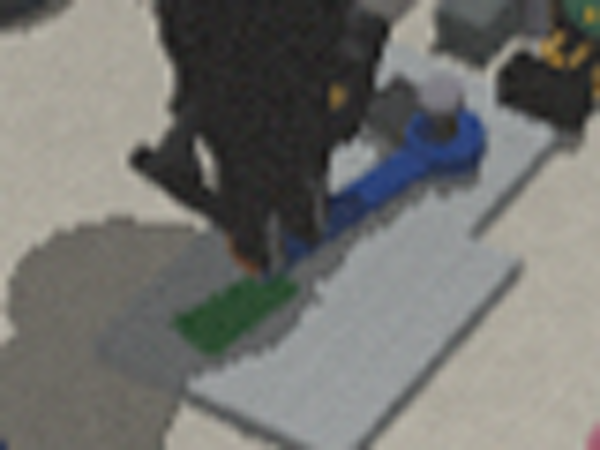

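```bash
python3 - <<'E'
from h import *
c=dict(np.load('pics/top0.npz')); hsv=cv2.cvtColor(c['frame'],cv2.COLOR_BGR2HSV)
m=(hsv[...,0]>40)&(hsv[...,0]<85)&(hsv[...,1]>80); v,u=np.where(m[160:180,268:294]); u+=268; v+=160
d=np.array([ray(c,a,b,12)[:2] for a,b in zip(u,v)])-[623.5,28.5]
a=np.radians(118.27)-np.arctan2(d[:,1],d[:,0]); r=np.hypot(*d.T)
print(len(a),np.percentile(a,[0,5,50,95,100]),r.min(),r.max())
E
```

```text
108 [0.51041995 0.51227313 0.6011226  0.68964677 0.70195339] 99.91446341746524 150.90162358304832
```

The band measures 0.51 to 0.70. The arm stands at about 0.55 to 0.61 by two independent estimates, near mid-band, so I hand in while holding.

```bash
python3 -c "
from rig import env
print(env.hand_in())"
```

```text
the job is handed in; nothing more can be done
None
```

The green-faced carrier is in the bay against both stop pins. The tensioner is held past its click at about 0.55–0.61 rad, inside the green band, and I handed in at about 11 s while still pressing it; the hand-in gave no verdict.

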